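Slide the loaded scrap tray home under the rack

TASK

Lay the thick little pine offcut flat in the aluminium scrap tray, then slide the tray, fin towards you, into the bay under the plywood rack until it is fully home against its stop. The guides inside are out of sight and may sit a little to the left or right, so feel your way in along them and go gently: never force the tray, and leave everything else where it is.

Things in the scene. Friction and masses are not known exactly. Their poses are not given: they have to be found in the camera images.
- rack: Low plywood rack fixed to the table, 150 (x) x 204 (y) x 60 mm high. Origin at table level under its centre, z up; the mouth is the face x = -75 mm; the tray goes in along +x. Bay 180 mm wide, 48 mm high, roofed, the bare table its floor. The tray is home with its origin at x = -7 mm here, nose on the stop. 25 N or more of the tray against rack or guides is forcing it.
- mouth (a point): Middle of the rack's mouth, at table level; axes as the rack's. Hidden inside, 2 to 26 mm high: rigid guides parallel to x here: rails 103 mm apart from x = 60 to 138 mm, a stop bar at x = 133 mm; before them straight blunt lips narrow from 140 mm apart at x = 45 to 103 mm at x = 60. The guide set as a whole sits, unmeasured, up to 16 mm left or right (y) of the middle.
- tray: Loose aluminium tray, body 130 (x) x 100 (y) mm, walls 14 mm high, 3 mm thick, floor 4 mm thick, 0.35 kg, open on top. Origin under the middle of that body, x towards the nose that enters the bay (corners rounded 5 mm), z up. At the other end a tongue, 4 mm thick, 34 mm wide, runs out to x = -122 mm and carries the grip fin. It slides on the table.
- fin (a point): Centre of the top of the tray's upright wooden grip fin, 105 mm behind the tray's origin (tray x = -105, y = 0, z = 50 mm); axes as the tray's. The fin is 30 mm long (x), 12 mm thick (y), and reaches down to the tongue (z = 4 mm). With the tray home its middle is 37 mm in front of the mouth.
- offcut: Loose pine block, 45 (x) x 70 (y) x 32 mm (z), 0.06 kg, lying flat. Origin at the centre of its underside, z up.
- filter: Bystander: white round mask filter, 76 mm wide, 35 mm high, on the rack's top. Origin at the centre of its underside.
- facet: Bystander: flat plywood facet, 62 x 59 x 9 mm, on the rack's top. Origin at the centre of its underside.
- thinner: Bystander: white bottle with a black cap, 72 mm wide, 160 mm high, on the table. Origin at the centre of its underside.
- cup: Bystander: white mixing cup, 69 mm wide, 70 mm high, on the table. Origin at the centre of its underside.
- plank: Bystander: thin pine strip, 50 x 160 x 11 mm, on the table (not the offcut of the job). Origin at the centre of its underside.
Things that resemble listed ones, but are neither listed nor needed, are in the scene too. Of the things like the offcut, leave any that is green; of the rest the smaller one is meant.

How it is judged:
By the outcome, as a careful person would: the job done as asked, in the order asked, and still so for the second after the job is handed in, with the robot touching nothing.
It also fails if it takes over 72 s, if anything falls off the work surface, if the arm or the gripper's body presses on something with over 40 N, if the wrist force passes 120 N, or if a joint passes its speed limit or range.

ROBOT

A 6-joint arm with a two-finger parallel gripper is mounted at the origin on the work surface; the furniture and walls round the work are solid. World frame = base frame: x ahead of the robot, y to its left, z up, the work surface at z = 0. Lengths are in m, angles in rad, forces in N, time in s.
With the tool pointing down it reaches from about 0.35 to 1 m from the base axis. Payload 7.1 kg.
Tool frame: the origin (TCP) lies midway between the tips of the shut fingers; the grasp point (between the pads) lies robot.tcp_to_grasp behind it (robot.tcp_to_grasp is the distance from the TCP to the grasp point, in m); z points along the fingers, y is the line along which they close (so a half turn about z gives the same grasp; the last joint's range is limited). The gripper opens to 85 mm and grips with 20 to 120 N. Pads are 22 mm wide; open, the fingers measure 114 mm over their backs; the gripper's body (76 mm by 85 mm) begins 54 mm behind the grasp point. The pads swing forward as they close: fully open they stand 13 mm farther back than shut.
Start: joints at [-1.154, 0.423, 1.63, -0, 1.089, -0.019], TCP at [0.264, -0.567, 0.231] pointing down, gripper open.
Joint ranges: [-3, 3], [-0.9, 2.11], [0.09, 2.58], [-1.31, 4.45], [0.11, 2.69], [-2.54, 2.54]. Speed limits (rad/s): [2.39, 2.39, 3.01, 3.14, 3.14, 3.14].

INTERFACE

Orientations are given as a 3x3 rotation matrix whose columns are the frame's x, y, z axes.
In Python, from rig import robot gives the robot as it stands.
- The arm moves only by the shell command python3 -m handwheel 'ROWS' [OPENING] [FORCE]. ROWS is JSON, a list of rows, each a list of 6 numbers: the shift along the tool's x, y, z in m, then the turn, a rotation vector about the tool's x, y, z in rad. A call has exactly 10 rows; each row shifts and turns the commanded pose from where the row before left it, along the tool's axes as they then stand; what a row does not reach is not made up. A row lasts 1/8 s, in which the tool goes at most 62.5 mm and 10.7 degrees, less where a joint would pass 70% of its speed; a pose out of reach is approached as far as the arm can. A call is refused whole if a number of a shift passes 0.0625 or a number of a turn 0.188, either way. A call with a gripper value outside its range is refused whole. OPENING is the opening, from 0 (shut) to 1 (fully open), set as the call begins (- or left out, the last holds). The fingers move at their own pace and stop on an object; FORCE is the grip in N (left out, the last holds). Time passes only in rows, so rows that do not move let the fingers close, or fill a call up. It gives the time, the measured TCP pose, the force, the opening and the grip force at its end, in the units of the state.
- robot.get_state(): the state, without advancing time (a new reading comes with each control period).
- robot.read_camera(name): name is "side" or "top" or "wrist"; returns a dict with "frame" (480x640x3 uint8, blue, green, red), "vertical_fov" (degrees; the focal length in pixels is half the picture's height over the tangent of half this angle, whatever the lens; pixels are square), "cx", "cy" (the principal point, pixels), "camera_from_world" (4x4, takes a point from world to camera coordinates); the wrist camera has in their place "hand_eye" (4x4, takes a point from camera to tool coordinates, whose origin is the TCP and whose axes are the flange's). Camera axes: x right, y down, z forward; pixel columns grow to the right and rows downward; lengths in m; the calibration is good to about 2 mm. A picture is of the moment at which its call begins: read the wrist's pose just before it. There is no depth.
- robot.close_job(): hands the job in; it is judged then, once.
Trained networks look in a picture, given as the dict that the camera call returned (one of the last four; its "shot" number tells which), for a name from the list of things; names that differ only in an ending like _2 or _b are one class to them, and where a whole thing is asked for, a point or a joint stands for the part that bears it (a point fixed in the world has none). Each returns a list of dicts, best first, with "conf" (0 to 1); they miss things now and then, are a little off and sometimes report something else, mostly with a low value. They report only what shows in the picture. A call takes as long as a camera call. They do not tell look-alikes from the thing itself.
- robot.boxes_of(picture, name): "location" ([x, y, z] in m, in the coordinates of the camera as it stood for that picture, good to about 4 mm: the middle of the surface that is visible of it).
The state is a dict: "time_s": time; "q": joint angles; "qvel": joint speeds; "joint_torque": joint torques, N m; "eef_pos": TCP position; "orientation": TCP orientation; "ft_force": force on the tool from outside, world axes, zero at the start; "moment": the same for the moment, N m; "gripper_width": finger opening in m; "gripper_force": force on a finger pad.
Only numpy, scipy, OpenCV 4.12 (cv2) and the standard library are available. Lean on these libraries where they do the work, as an engineer would, in place of code of your own. Each camera call takes 0.05 s, during which the arm holds its last target. There are 200 camera calls.

## Working session

There is one attempt and no reset: what is moved stays moved. The work goes in short steps, Python scripts to look and compute and a shell command to move; the robot and the scene stay as the last step left them, time stands still between calls to the robot, and variables do not carry over. Pictures are saved under pics/ and viewed, at most 10 in all, crops included, and the job is handed in when it is done.

```bash
ls; mkdir -p pics; cat > h.py <<'E'
import numpy as np, cv2
from rig import robot
def w(pic,p,st=None):
    p=np.append(p,1.)
    if 'camera_from_world' in pic: return (np.linalg.inv(np.array(pic['camera_from_world']))@p)[:3]
    c=(np.array(pic['hand_eye'])@p)[:3]
    return np.array(st['eef_pos'])+np.array(st['orientation'])@c
def K(pic):
    f=240/np.tan(np.radians(pic['vertical_fov'])/2); return f,pic['cx'],pic['cy']
def pix2plane(pic,u,v,z,st=None):
    f,cx,cy=K(pic); a=w(pic,[0,0,0],st); b=w(pic,[(u-cx)/f,(v-cy)/f,1],st); d=b-a
    return a+d*(z-a[2])/d[2]
def proj(pic,P,st=None):
    f,cx,cy=K(pic)
    if 'camera_from_world' in pic: c=(np.array(pic['camera_from_world'])@np.append(P,1.))[:3]
    else:
        t=np.array(st['orientation']).T@(np.array(P)-st['eef_pos']); c=(np.linalg.inv(np.array(pic['hand_eye']))@np.append(t,1.))[:3]
    return f*c[0]/c[2]+cx, f*c[1]/c[2]+cy
E
python3 - <<'E'
from h import *
np.set_printoptions(precision=3,suppress=True)
s=robot.get_state();print(s['time_s'],s['eef_pos'],np.array(s['orientation']),robot.tcp_to_grasp,s['ft_force'])
for n in ['top','side']:
    p=robot.read_camera(n); cv2.imwrite(f'pics/{n}0.png',p['frame'])
    print(n,w(p,[0,0,0]))
    for o in ['rack','tray','fin','offcut','filter','facet','thinner','cup','plank']:
        print(o,[(round(d['conf'],2),w(p,d['location']).round(3),np.round(proj(p,w(p,d['location'])))) for d in robot.boxes_of(p,o)[:4]])
E
```

```text
pics
0.0 [ 0.264 -0.566  0.231] [[ 0.907  0.422 -0.001]
 [ 0.422 -0.907  0.001]
 [ 0.    -0.002 -1.   ]] 0.0187 [ 0.049 -0.851 -0.348]
top [0.416 0.001 1.226]
rack [(0.68, array([0.698, 0.167, 0.059]), array([261., 191.])), (0.52, array([0.743, 0.139, 0.068]), array([272., 174.]))]
tray [(0.56, array([ 0.545, -0.125,  0.003]), array([368., 250.]))]
fin [(0.63, array([ 0.549, -0.122,  0.001]), array([366., 249.]))]
offcut [(0.93, array([0.51 , 0.108, 0.035]), array([283., 261.])), (0.68, array([ 0.358, -0.027,  0.041]), array([333., 319.])), (0.65, array([ 0.423, -0.248,  0.031]), array([415., 294.]))]
filter [(0.71, array([0.712, 0.211, 0.092]), array([243., 183.]))]
facet []
thinner [(0.85, array([ 0.427, -0.373,  0.119]), array([472., 293.]))]
cup [(0.73, array([0.702, 0.167, 0.058]), array([262., 190.]))]
plank [(0.92, array([0.639, 0.396, 0.007]), array([182., 216.]))]
side [0.638 1.334 0.762]
rack [(0.93, array([0.709, 0.229, 0.056]), array([263., 280.]))]
tray [(0.68, array([ 0.557, -0.128,  0.005]), array([313., 231.]))]
fin [(0.63, array([ 0.565, -0.129,  0.003]), array([311., 232.]))]
offcut [(0.47, array([0.536, 0.152, 0.012]), array([327., 275.])), (0.37, array([ 0.435, -0.263,  0.034]), array([346., 205.]))]
filter [(0.95, array([0.714, 0.228, 0.091]), array([260., 268.]))]
facet []
thinner [(0.89, array([ 0.427, -0.362,  0.078]), array([345., 182.]))]
cup [(0.66, array([0.529, 0.378, 0.046]), array([339., 314.]))]
plank [(0.91, array([0.644, 0.408, 0.01 ]), array([290., 337.]))]
```

View pics/top0.png

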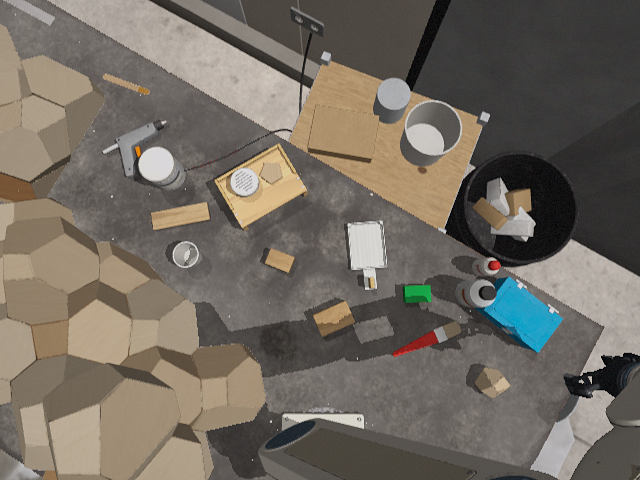

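View pics/side0.png

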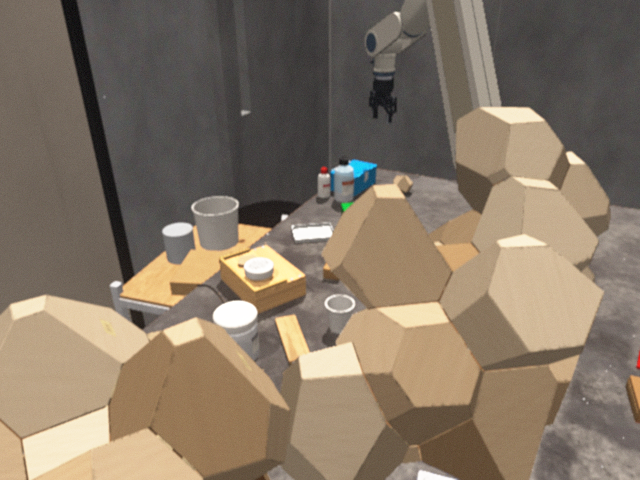

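The top view shows the rack at about (261,187), the tray at (367,245) with its fin at (371,279), and the small pine offcut at (280,260). There is a larger look-alike at (333,318) and a green one at (417,294). The side view is mostly blocked by foreground blocks. I'll raise the arm and look with the wrist camera.

```bash
python3 -m handwheel '[[0,0,-0.06,0,0,0],[0,0,-0.06,0,0,0],[0.02,-0.02,-0.05,0,0,0],[0.04,-0.035,-0.03,0,0,0],[0.04,-0.035,-0.02,0,0,0],[0.045,-0.04,0,0,0,0],[0.045,-0.04,0,0,0,0],[0.045,-0.04,0,0,0,0],[0.045,-0.04,0,0,0,0],[0.04,-0.035,0,0,0,0]]' 1
python3 -m handwheel '[[0.04,-0.035,0,0,0,0],[0.04,-0.035,0,0,0,0],[0.03,-0.03,0,0,0,0],[0,0,0,0,0,0],[0,0,0,0,0,0],[0,0,0,0,0,0],[0,0,0,0,0,0],[0,0,0,0,0,0],[0,0,0,0,0,0],[0,0,0,0,0,0]]'
python3 - <<'E'
from h import *
np.set_printoptions(precision=3,suppress=True)
s=robot.get_state();p=robot.read_camera('wrist'); cv2.imwrite('pics/w1.png',p['frame'])
print(s['time_s'],s['eef_pos'],np.array(s['orientation']),np.array(p['hand_eye']),p['vertical_fov'])
for o in ['rack','tray','fin','offcut','facet']:
    print(o,[(round(d['conf'],2),w(p,d['location'],s).round(3),np.round(proj(p,w(p,d['location'],s),s))) for d in robot.boxes_of(p,o)[:4]])
E
```

```text
time_s: 2.25
eef_pos: [0.434, -0.1711, 0.4516]
orientation: [[0.906, 0.422, 0.001], [0.422, -0.906, -0.0], [0.001, 0.001, -1.0]]
ft_force: [0.1, 0.1, 0.1]
gripper_width: 0.0854
gripper_force: 0.0
time_s: 3.5
eef_pos: [0.4911, -0.0361, 0.4513]
orientation: [[0.907, 0.422, 0.0], [0.422, -0.907, 0.0], [0.0, 0.0, -1.0]]
ft_force: [0.4, -0.3, -0.0]
gripper_width: 0.0856
gripper_force: 0.0
3.5 [ 0.491 -0.036  0.451] [[ 0.907  0.422  0.   ]
 [ 0.422 -0.907  0.   ]
 [ 0.     0.    -1.   ]] [[-0.001 -0.953 -0.302  0.078]
 [ 1.    -0.    -0.    -0.001]
 [ 0.    -0.302  0.953 -0.143]
 [ 0.     0.     0.     1.   ]] 69.74057359292705
rack [(0.6, array([0.657, 0.155, 0.063]), array([245.,  10.]))]
tray [(0.78, array([ 0.557, -0.123,  0.005]), array([385., 165.]))]
fin [(0.73, array([ 0.555, -0.119,  0.006]), array([383., 165.]))]
offcut [(0.94, array([ 0.427, -0.251,  0.032]), array([418., 265.])), (0.91, array([ 0.358, -0.029,  0.045]), array([285., 251.])), (0.77, array([0.513, 0.119, 0.028]), array([238., 125.])), (0.38, array([0.651, 0.152, 0.063]), array([246.,  16.]))]
facet []
```

View pics/w1.png

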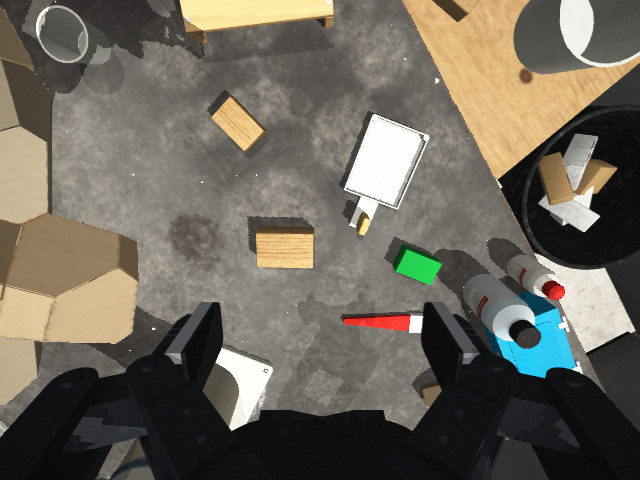

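The wrist view shows the offcut at (238,123), the tray rim corners at about (372,114), (430,136), (398,209) and (344,190), and the fin top at (364,224). The rack's front edge is at the top of the picture. I'll measure these.

```bash
cat > m.py <<'E'
from h import *
np.set_printoptions(precision=4,suppress=True)
def seg(p,s,seed,z,sat=True,show=None):
    u,v=seed; hsv=cv2.cvtColor(p['frame'],cv2.COLOR_BGR2HSV)
    m=((hsv[...,1]>70)&(hsv[...,2]>120)&(hsv[...,0]<30)) if sat else ((hsv[...,1]<60)&(hsv[...,2]>165))
    m=cv2.morphologyEx(m.astype(np.uint8),cv2.MORPH_CLOSE,np.ones((5,5)))
    n,l=cv2.connectedComponents(m); k=l[v,u]; c=cv2.findContours((l==k).astype(np.uint8),cv2.RETR_EXTERNAL,cv2.CHAIN_APPROX_NONE)[0][0][:,0]
    P=np.array([pix2plane(p,a,b,z,s)[:2] for a,b in c])*1000
    r=cv2.minAreaRect(P.astype(np.float32)); b=cv2.boxPoints(r)/1000
    return np.array(r[0])/1000,np.array(r[1]),r[2],b
E
python3 - <<'E'
from m import *
s=robot.get_state();p=robot.read_camera('wrist')
print('offcut',seg(p,s,(238,123),.032))
print('other',seg(p,s,(285,251),.032))
print('trayseg',seg(p,s,(385,160),.014,False))
T=[pix2plane(p,u,v,.014,s)[:2] for u,v in[(372,114),(430,136),(398,209),(344,190)]]
print(np.array(T),np.mean(T,0)); print('fin',pix2plane(p,364,222,.05,s))
print('rackedge',pix2plane(p,188,30,.06,s),pix2plane(p,332,12,.06,s))
t=robot.read_camera('top')
print('rack',seg(t,None,(225,190),.06)); print('trayT',seg(t,None,(367,240),.014,False)); print('off',seg(t,None,(280,260),.032))
cv2.imwrite('pics/c.png',cv2.resize(t['frame'][140:300,200:400],None,fx=4,fy=4,interpolation=2)[:600])
E
```

```text
offcut (array([0.5143, 0.1192]), array([71.9035, 44.9234]), 68.81790924072266, array([[0.4803, 0.0938],
       [0.5222, 0.0776],
       [0.5482, 0.1446],
       [0.5063, 0.1609]], dtype=float32))
other (array([ 0.3547, -0.0279]), array([63.3551, 98.9628]), 23.788904190063477, array([[ 0.3058,  0.0046],
       [ 0.3457, -0.086 ],
       [ 0.4036, -0.0604],
       [ 0.3637,  0.0301]], dtype=float32))
trayseg (array([ 0.5318, -0.1226]), array([184.2328, 100.1987]), 4.842743873596191, array([[ 0.4357, -0.0804],
       [ 0.4442, -0.1803],
       [ 0.6278, -0.1647],
       [ 0.6193, -0.0649]], dtype=float32))
[[ 0.6173 -0.0643]
 [ 0.6271 -0.1645]
 [ 0.4998 -0.1757]
 [ 0.4901 -0.0772]] [ 0.5586 -0.1205]
fin [ 0.4612 -0.1252  0.05  ]
rackedge [0.6027 0.2178 0.06  ] [0.7047 0.0489 0.06  ]
rack (array([0.7182, 0.1674]), array([154.7714, 211.5134]), 31.0773868560791, array([[0.5973, 0.218 ],
       [0.7065, 0.0369],
       [0.839 , 0.1168],
       [0.7299, 0.2979]], dtype=float32))
trayT (array([ 0.3264, -0.0767]), array([341.3666, 786.5732]), 85.33541107177734, array([[-0.0795, -0.2149],
       [ 0.7045, -0.2788],
       [ 0.7323,  0.0614],
       [-0.0517,  0.1254]], dtype=float32))
off (array([0.5147, 0.1175]), array([69.9124, 46.2845]), 68.52811431884766, array([[0.4804, 0.0935],
       [0.5234, 0.0765],
       [0.549 , 0.1416],
       [0.5059, 0.1585]], dtype=float32))
```

View pics/c.png

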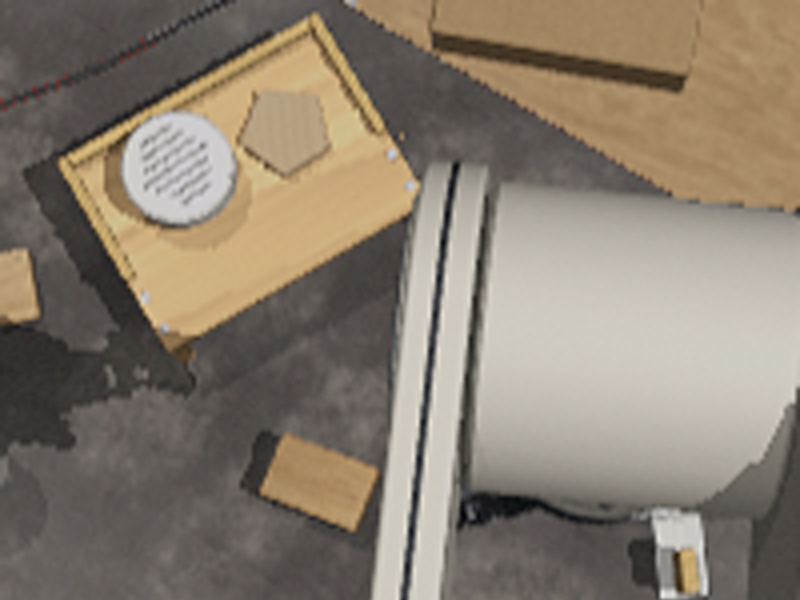

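```bash
python3 -m handwheel '[[0,0,0.04,0,0,-0.153],[0,0,0.04,0,0,-0.153],[0,0,0.04,0,0,-0.153],[0,0,0.04,0,0,-0.153],[0,0,0.04,0,0,-0.153],[0.038,-0.0085,0.03,0,0,0],[0.038,-0.0085,0.03,0,0,0],[0.038,-0.0085,0.03,0,0,0],[0.0385,-0.0085,0.03,0,0,0],[0,0,0,0,0,0]]' 1 40
python3 - <<'E'
from m import *
s=robot.get_state();p=robot.read_camera('wrist'); cv2.imwrite('pics/w2.png',p['frame'])
print(s['eef_pos'],s['q'],np.degrees(np.arctan2(s['orientation'][1][0],s['orientation'][0][0])))
u,v=proj(p,[.5143,.1185,.032],s);print(u,v)
if 0<u<640 and 0<v<480: print(seg(p,s,(int(u),int(v)),.032))
E
```

```text
time_s: 5.15
eef_pos: [0.5135, 0.1203, 0.1291]
orientation: [[0.359, 0.933, -0.004], [0.933, -0.359, -0.001], [-0.002, -0.003, -1.0]]
ft_force: [0.2, 0.0, 0.1]
gripper_width: 0.0854
gripper_force: 0.0
[0.5135 0.1203 0.1291] [0.2075 0.4309 1.9123 0.0003 0.8021 0.5741] 68.98236804816479
324.2531454736808 243.90662567202355
(array([0.5145, 0.1201]), array([69.251 , 45.0179]), 68.80498504638672, array([[0.481 , 0.096 ],
       [0.523 , 0.0797],
       [0.548 , 0.1443],
       [0.5061, 0.1605]], dtype=float32))
```

```bash
python3 -m handwheel '[[0,0.001,0.03,0,0,0],[0,0,0.03,0,0,0],[0,0,0.03,0,0,0],[0,0,0.02,0,0,0],[0,0,0.01,0,0,0],[0,0,0.004,0,0,0],[0,0,0,0,0,0],[0,0,0,0,0,0],[0,0,0,0,0,0],[0,0,0,0,0,0]]' 1 40
python3 -m handwheel '[[0,0,0,0,0,0],[0,0,0,0,0,0],[0,0,0,0,0,0],[0,0,0,0,0,0],[0,0,0,0,0,0],[0,0,0,0,0,0],[0,0,0,0,0,0],[0,0,0,0,0,0],[0,0,-0.01,0,0,0],[0,0,-0.02,0,0,0]]' 0 40
```

```text
time_s: 6.45
eef_pos: [0.5157, 0.1182, 0.0076]
orientation: [[0.361, 0.932, 0.001], [0.932, -0.361, 0.0], [0.0, 0.0, -1.0]]
ft_force: [-0.2, -0.0, 0.1]
gripper_width: 0.0853
gripper_force: 0.0
time_s: 7.7
eef_pos: [0.5146, 0.1179, 0.0371]
orientation: [[0.362, 0.932, -0.002], [0.932, -0.362, -0.0], [-0.001, -0.002, -1.0]]
ft_force: [0.0, 0.4, 0.7]
gripper_width: 0.0444
gripper_force: 41.0
```

```bash
python3 -m handwheel '[[0,0,-0.035,0,0,-0.115],[0,0,-0.035,0,0,-0.115],[0,0,-0.035,0,0,-0.115],[0,0,0,0,0,-0.115],[-0.045,0.004,0,0,0,0],[-0.048,0.0045,0,0,0,0],[-0.05,0.0045,0,0,0,0],[-0.05,0.0045,0,0,0,0],[-0.0484,0.0047,0,0,0,0],[0,0,0,0,0,0]]'
python3 - <<'E'
from m import *
s=robot.get_state();p=robot.read_camera('wrist'); cv2.imwrite('pics/w3.png',p['frame'])
print(s['eef_pos'],s['q'],np.degrees(np.arctan2(s['orientation'][1][0],s['orientation'][0][0])),s['gripper_width'])
E
```

```text
time_s: 8.95
eef_pos: [0.5597, -0.1233, 0.1426]
orientation: [[-0.086, 0.996, 0.001], [0.996, 0.086, -0.001], [-0.001, 0.001, -1.0]]
ft_force: [0.2, 0.7, -0.8]
gripper_width: 0.0444
gripper_force: 41.0
[ 0.5597 -0.1233  0.1426] [-0.2374  0.4647  1.8077 -0.0005  0.8682 -0.3231] 94.92763213717309 0.0443759726283567
```

View pics/w3.png

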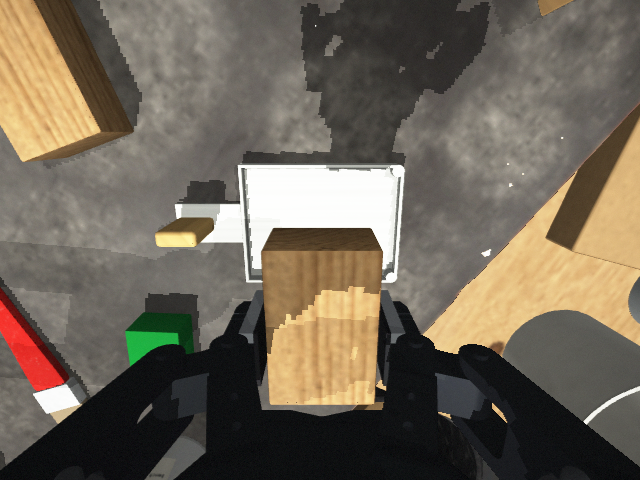

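The picture shows the held offcut over the tray. The tray's far rim runs from (240,165) to (404,165), its near corners are about (248,281) and (394,281), and the fin top is at (184,238).

```bash
python3 - <<'E'
from m import *
s=robot.get_state();p=robot.read_camera('wrist')
T=[pix2plane(p,u,v,.014,s)[:2] for u,v in[(240,165),(405,165),(396,282),(248,282)]]
print(np.array(T),np.mean(T,0)); print([np.linalg.norm(T[i]-T[i-1]) for i in range(4)])
print('fin',pix2plane(p,178,240,.05,s))
E
```

```text
[[ 0.4917 -0.0745]
 [ 0.6187 -0.0635]
 [ 0.6267 -0.1618]
 [ 0.5001 -0.1728]] [ 0.5593 -0.1181]
[np.float64(0.09863899388787652), np.float64(0.12743140173651926), np.float64(0.09861705944767386), np.float64(0.12708685753615576)]
fin [ 0.4564 -0.1271  0.05  ]
```

```bash
python3 -m handwheel '[[0.003,0,0.03,0,0,0],[0,0,0.03,0,0,0],[0,0,0.03,0,0,0],[0,0,0.02,0,0,0],[0,0,0.01,0,0,0],[0,0,0.004,0,0,0],[0,0,0.002,0,0,0],[0,0,0.002,0,0,0],[0,0,0,0,0,0],[0,0,0,0,0,0]]'
```

```text
time_s: 10.3
eef_pos: [0.5592, -0.1175, 0.0146]
orientation: [[-0.09, 0.996, 0.0], [0.996, 0.09, -0.0], [-0.0, 0.0, -1.0]]
ft_force: [0.1, -0.7, -0.6]
gripper_width: 0.0443
gripper_force: 41.0
```

```bash
python3 -m handwheel '[[0,0,0.001,0,0,0],[0,0,0.001,0,0,0],[0,0,0.001,0,0,0],[0,0,0,0,0,0],[0,0,0,0,0,0],[0,0,0,0,0,0],[0,0,0,0,0,0],[0,0,0,0,0,0],[0,0,0,0,0,0],[0,0,0,0,0,0]]'
python3 -m handwheel '[[0,0,0,0,0,0],[0,0,0,0,0,0],[0,0,0,0,0,0],[0,0,0,0,0,0],[0,0,-0.005,0,0,0],[0,0,-0.02,0,0,0],[0,0,-0.04,0,0,0],[0,0,-0.05,0,0,0],[0,0,-0.05,0,0,0],[0,0,0,0,0,0]]' 0.68
```

```text
time_s: 11.55
eef_pos: [0.559, -0.1173, 0.0114]
orientation: [[-0.09, 0.996, -0.0], [0.996, 0.09, 0.0], [0.0, -0.0, -1.0]]
ft_force: [-2.7, 0.4, 4.6]
gripper_width: 0.0442
gripper_force: 41.6
time_s: 12.8
eef_pos: [0.562, -0.118, 0.1821]
orientation: [[-0.09, 0.996, 0.01], [0.996, 0.09, -0.002], [-0.003, 0.009, -1.0]]
ft_force: [0.7, -0.4, 0.9]
gripper_width: 0.0582
gripper_force: 0.0
```

```bash
python3 -m handwheel '[[0,0,0,0,0,0.1745],[0,0,0,0,0,0.1745],[0,0,0,0,0,0.1745],[0,0,0,0,0,0.1745],[0,0,0,0,0,0.1745],[0,0,0,0,0,0.1745],[0,0,0,0,0,0.1745],[0,0,0,0,0,0.1745],[0,0,0,0,0,0.1745],[-0.04,0,0,0,0,0]]' 0.7
python3 -m handwheel '[[-0.055,0,0,0,0,0],[-0.01,0,0,0,0,0],[0,0,0,0,0,0],[0,0,0,0,0,0],[0,0,0,0,0,0],[0,0,0,0,0,0],[0,0,0,0,0,0],[0,0,0,0,0,0],[0,0,0,0,0,0],[0,0,0,0,0,0]]'
python3 - <<'E'
from m import *
s=robot.get_state();p=robot.read_camera('wrist'); cv2.imwrite('pics/w4.png',p['frame'])
print(s['eef_pos'],s['q'],np.degrees(np.arctan2(s['orientation'][1][0],s['orientation'][0][0])),s['ft_force'])
print([np.round(proj(p,q,s)) for q in ([.4555,-.128,.05],[.4924,-.0742,.014])])
E
```

```text
time_s: 14.05
eef_pos: [0.5204, -0.121, 0.1764]
orientation: [[0.996, 0.089, 0.002], [0.089, -0.996, -0.0], [0.002, 0.001, -1.0]]
ft_force: [-1.3, 0.2, 0.7]
gripper_width: 0.0597
gripper_force: 0.0
time_s: 15.3
eef_pos: [0.4545, -0.1268, 0.1763]
orientation: [[0.996, 0.09, 0.0], [0.09, -0.996, -0.0], [0.0, 0.0, -1.0]]
ft_force: [-0.1, 0.4, 0.7]
gripper_width: 0.0595
gripper_force: 0.0
[ 0.4545 -0.1268  0.1763] [-0.2974  0.2807  2.0041 -0.      0.8567  1.1831] 5.171946237465447 [-0.1082  0.385   0.695 ]
[array([324., 229.]), array([267., 172.])]
```

View pics/w4.png

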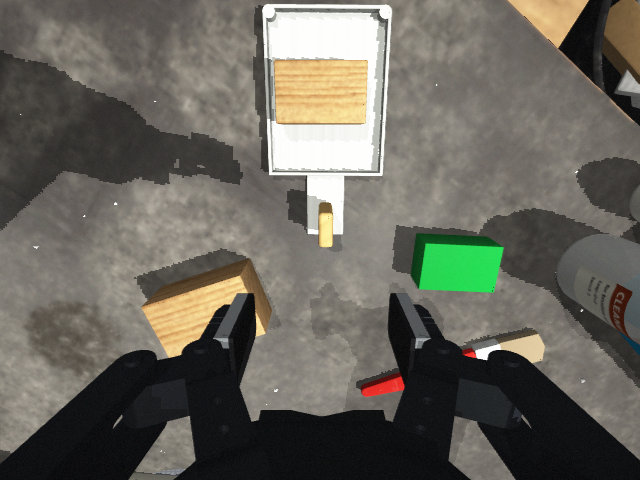

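The offcut lies flat inside the tray at (320,92), and the fin top is at (325,230), where it was predicted. Next I'll descend on the fin and grip it.

```bash
python3 -m handwheel '[[0.001,0.001,0.04,0,0,0],[0,0,0.04,0,0,0],[0,0,0.035,0,0,0],[0,0,0.025,0,0,0],[0,0,0.015,0,0,0],[0,0,0.005,0,0,0],[0,0,0.003,0,0,0],[0,0,0,0,0,0],[0,0,0,0,0,0],[0,0,0,0,0,0]]'
python3 -m handwheel '[[0,0,0,0,0,0],[0,0,0,0,0,0],[0,0,0,0,0,0],[0,0,0,0,0,0],[0,0,0,0,0,0],[0,0,0,0,0,0],[0,0,0,0,0,0],[0,0,0,0,0,0],[0,0,0,0,0,0],[0,0,0,0,0,0]]' 0 60
```

```text
time_s: 16.6
eef_pos: [0.4558, -0.1278, 0.0137]
orientation: [[0.996, 0.09, 0.001], [0.09, -0.996, -0.0], [0.001, 0.0, -1.0]]
ft_force: [0.8, -0.9, 0.0]
gripper_width: 0.0598
gripper_force: 0.0
time_s: 17.85
eef_pos: [0.4558, -0.1278, 0.0135]
orientation: [[0.996, 0.09, 0.0], [0.09, -0.996, -0.0], [0.0, 0.0, -1.0]]
ft_force: [0.2, 0.1, 5.1]
gripper_width: 0.0114
gripper_force: 59.4
```

```bash
python3 -m handwheel '[[0,0,0,0,0,-0.03],[0,0,0,0,0,-0.05],[0,0,0,0,0,-0.06],[0,0,0,0,0,-0.06],[0,0,0,0,0,-0.06],[0,0,0,0,0,-0.06],[0,0,0,0,0,-0.06],[0,0,0,0,0,-0.045],[0,0,0,0,0,-0.027],[0,0,0,0,0,0]]'
python3 -m handwheel '[[0.004,-0.005,0,0,0,0],[0.008,-0.01,0,0,0,0],[0.01,-0.014,0,0,0,0],[0.012,-0.016,0,0,0,0],[0.012,-0.016,0,0,0,0],[0.012,-0.016,0,0,0,0],[0.011,-0.015,0,0,0,0],[0.009,-0.012,0,0,0,0],[0.006,-0.009,0,0,0,0],[0.0035,-0.0046,0,0,0,0]]'
python3 - <<'E'
from m import *
s=robot.get_state();p=robot.read_camera('wrist'); cv2.imwrite('pics/w5.png',p['frame'])
print(s['eef_pos'],s['q'],np.degrees(np.arctan2(s['orientation'][1][0],s['orientation'][0][0])),s['ft_force'])
E
```

```text
time_s: 19.1
eef_pos: [0.4562, -0.1279, 0.0135]
orientation: [[0.857, 0.516, 0.001], [0.516, -0.857, -0.0], [0.001, 0.001, -1.0]]
ft_force: [2.4, -2.0, 5.6]
gripper_width: 0.0114
gripper_force: 59.5
time_s: 20.35
eef_pos: [0.4693, 0.0184, 0.0135]
orientation: [[0.857, 0.516, -0.001], [0.516, -0.857, -0.0], [-0.001, -0.0, -1.0]]
ft_force: [-0.1, -6.3, 9.8]
gripper_width: 0.0111
gripper_force: 60.5
[0.4693 0.0184 0.0135] [ 0.014   0.5908  2.0689 -0.0007  0.4829  1.0434] 31.053525769602853 [-0.1231 -6.3102  9.7681]
```

View pics/w5.png

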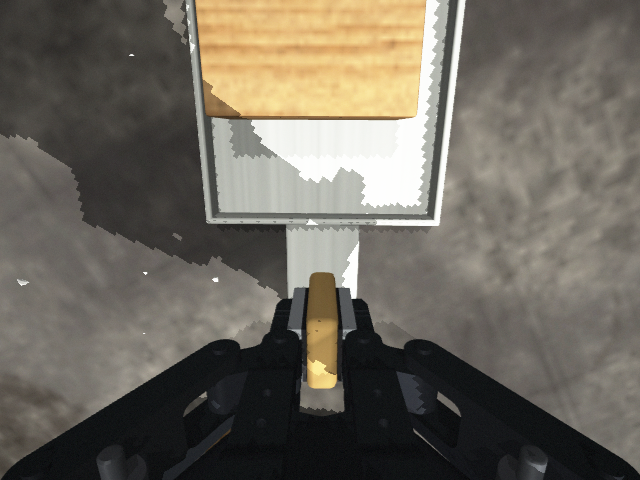

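The tray is gripped and roughly square to the tool. Its rear rim runs from (207,222) to (440,225), and the offcut is still flat in it. I'll check the yaw error and unload the downward push.

```bash
python3 -m handwheel '[[0,0,-0.0005,0,0,0],[0,0,-0.0003,0,0,0],[0,0,0,0,0,0],[0,0,0,0,0,0],[0,0,0,0,0,0],[0,0,0,0,0,0],[0,0,0,0,0,0],[0,0,0,0,0,0],[0,0,0,0,0,0],[0,0,0,0,0,0]]'
python3 - <<'E'
from m import *
s=robot.get_state();p=robot.read_camera('wrist')
a,b=[pix2plane(p,u,v,.014,s) for u,v in((207,222),(440,225))]
d=b-a;print(a,b,np.linalg.norm(d),'yaw',np.degrees(np.arctan2(d[0],-d[1])))
l=[pix2plane(p,u,v,.014,s) for u,v in((207,222),(190,0),(440,225),(465,0))]
for i in(0,2):
    e=l[i+1]-l[i];print(np.degrees(np.arctan2(e[1],e[0])))
R=np.array([[.8565,.5162],[-.5162,.8565]]);print('rear mid in mouth frame',R@((a+b)[:2]/2-[.654,.129]),'tcp',R@(np.array(s['eef_pos'])[:2]-[.654,.129]))
E
```

```text
time_s: 21.65
eef_pos: [0.4698, 0.0181, 0.0141]
orientation: [[0.857, 0.516, -0.0], [0.516, -0.857, -0.0], [-0.0, -0.0, -1.0]]
ft_force: [0.6, 0.4, -3.7]
gripper_width: 0.0114
gripper_force: 58.3
[0.4788 0.0816 0.014 ] [ 0.5291 -0.0046  0.014 ] 0.09983105236575873 yaw 30.279414448071282
29.528230888670986
30.840183293568977
rear mid in mouth frame [-0.1752 -0.0001] tcp [-0.215   0.0001]
```

```bash
python3 -m handwheel '[[0.003,0,0,0,0,-0.012],[0.006,0,0,0,0,0],[0.01,0,0,0,0,0],[0.012,0,0,0,0,0],[0.014,0,0,0,0,0],[0.014,0,0,0,0,0],[0.012,0,0,0,0,0],[0.009,0,0,0,0,0],[0.005,0,0,0,0,0],[0,0,0,0,0,0]]'
python3 -m handwheel '[[0,0,0,0,0,0],[0,0,0,0,0,0],[0,0,0,0,0,0],[0,0,0,0,0,0],[0,0,0,0,0,0],[0,0,0,0,0,0],[0,0,0,0,0,0],[0,0,0,0,0,0],[0,0,0,0,0,0],[0,0,0,0,0,0]]' 0 25
```

```text
time_s: 22.95
eef_pos: [0.5422, 0.063, 0.0141]
orientation: [[0.85, 0.526, -0.0], [0.526, -0.85, -0.0], [-0.0, -0.0, -1.0]]
ft_force: [0.1, 0.6, -3.9]
gripper_width: 0.0116
gripper_force: 58.3
time_s: 24.2
eef_pos: [0.5421, 0.0629, 0.0141]
orientation: [[0.85, 0.526, -0.0], [0.526, -0.85, 0.0], [-0.0, -0.0, -1.0]]
ft_force: [-0.5, -0.2, -3.4]
gripper_width: 0.0114
gripper_force: 58.3
```

```bash
python3 -m handwheel '[[0.001,0,0,0,0,0],[0.001,0,0,0,0,0],[0.001,0,0,0,0,0],[0.001,0,0,0,0,0],[0.001,0,0,0,0,0],[0.001,0,0,0,0,0],[0.001,0,0,0,0,0],[0,0,0,0,0,0],[0,0,0,0,0,0],[0,0,0,0,0,0]]'
python3 -m handwheel '[[0.0005,0,0,0,0,0],[0.0005,0,0,0,0,0],[0.0005,0,0,0,0,0],[0.0005,0,0,0,0,0],[0.0005,0,0,0,0,0],[0,0,0,0,0,0]
,[0,0,0,0,0,0],[0,0,0,0,0,0],[0,0,0,0,0,0],[0,0,0,0,0,0]]'
```

```text
time_s: 25.45
eef_pos: [0.548, 0.0665, 0.0141]
orientation: [[0.85, 0.526, -0.0], [0.526, -0.85, 0.0], [0.0, -0.0, -1.0]]
ft_force: [0.2, -0.4, -4.2]
gripper_width: 0.0113
gripper_force: 58.3
time_s: 26.7
eef_pos: [0.5502, 0.0679, 0.0141]
orientation: [[0.85, 0.526, 0.0], [0.526, -0.85, -0.0], [0.0, 0.0, -1.0]]
ft_force: [-0.1, -0.1, -3.7]
gripper_width: 0.0113
gripper_force: 58.3
```

```bash
python3 -m handwheel '[[0.0005,0,0,0,0,0],[0.0005,0,0,0,0,0],[0.0005,0,0,0,0,0],[0.0005,0,0,0,0,0],[0.0005,0,0,0,0,0],[0,0,0,0,0,0]
,[0,0,0,0,0,0],[0,0,0,0,0,0],[0,0,0,0,0,0],[0,0,0,0,0,0]]'
```

```text
time_s: 27.95
eef_pos: [0.5523, 0.0692, 0.0141]
orientation: [[0.85, 0.526, 0.0], [0.526, -0.85, 0.0], [0.0, 0.0, -1.0]]
ft_force: [0.2, -0.0, -3.4]
gripper_width: 0.011
gripper_force: 58.3
```

```bash
python3 -m handwheel '[[0.0005,0,0,0,0,0],[0.0005,0,0,0,0,0],[0.0005,0,0,0,0,0],[0.0005,0,0,0,0,0],[0,0,0,0,0,0],[0,0,0,0,0,0]
,[0,0,0,0,0,0],[0,0,0,0,0,0],[0,0,0,0,0,0],[0,0,0,0,0,0]]'
```

```text
time_s: 29.2
eef_pos: [0.554, 0.0702, 0.0141]
orientation: [[0.85, 0.526, 0.0], [0.526, -0.85, -0.0], [0.0, 0.0, -1.0]]
ft_force: [-0.3, 0.9, -4.1]
gripper_width: 0.0112
gripper_force: 58.3
```

```bash
python3 -m handwheel '[[0.0005,0,0,0,0,0],[0.0005,0,0,0,0,0],[0.0005,0,0,0,0,0],[0.0005,0,0,0,0,0],[0,0,0,0,0,0],[0,0,0,0,0,0]
,[0,0,0,0,0,0],[0,0,0,0,0,0],[0,0,0,0,0,0],[0,0,0,0,0,0]]'
```

```text
time_s: 30.45
eef_pos: [0.5557, 0.0713, 0.0141]
orientation: [[0.85, 0.526, 0.0], [0.526, -0.85, -0.0], [0.0, 0.0, -1.0]]
ft_force: [1.8, -0.1, -4.2]
gripper_width: 0.0115
gripper_force: 58.3
```

```bash
python3 -m handwheel '[[0.0005,0,0,0,0,0],[0.0005,0,0,0,0,0],[0.0005,0,0,0,0,0],[0.0005,0,0,0,0,0],[0,0,0,0,0,0],[0,0,0,0,0,0]
,[0,0,0,0,0,0],[0,0,0,0,0,0],[0,0,0,0,0,0],[0,0,0,0,0,0]]'
```

```text
time_s: 31.7
eef_pos: [0.5574, 0.0723, 0.0141]
orientation: [[0.85, 0.526, 0.0], [0.526, -0.85, 0.0], [0.0, 0.0, -1.0]]
ft_force: [-0.7, -0.2, -3.9]
gripper_width: 0.0111
gripper_force: 58.3
```

```bash
python3 -m handwheel '[[0.0005,0,0,0,0,0],[0.0005,0,0,0,0,0],[0.0005,0,0,0,0,0],[0.0005,0,0,0,0,0],[0,0,0,0,0,0],[0,0,0,0,0,0]
,[0,0,0,0,0,0],[0,0,0,0,0,0],[0,0,0,0,0,0],[0,0,0,0,0,0]]'
```

```text
time_s: 32.95
eef_pos: [0.5591, 0.0734, 0.0141]
orientation: [[0.85, 0.526, 0.0], [0.526, -0.85, -0.0], [0.0, 0.0, -1.0]]
ft_force: [-0.4, 0.0, -3.7]
gripper_width: 0.0114
gripper_force: 58.3
```

```bash
python3 -m handwheel '[[0.0005,0,0,0,0,0],[0.0005,0,0,0,0,0],[0.0005,0,0,0,0,0],[0.0005,0,0,0,0,0],[0,0,0,0,0,0],[0,0,0,0,0,0]
,[0,0,0,0,0,0],[0,0,0,0,0,0],[0,0,0,0,0,0],[0,0,0,0,0,0]]'
```

```text
time_s: 34.2
eef_pos: [0.5607, 0.0744, 0.0141]
orientation: [[0.85, 0.526, -0.0], [0.526, -0.85, -0.0], [-0.0, -0.0, -1.0]]
ft_force: [-1.1, -0.3, -2.4]
gripper_width: 0.0112
gripper_force: 58.4
```

```bash
python3 -m handwheel '[[0.0005,0,0,0,0,0],[0.0005,0,0,0,0,0],[0.0005,0,0,0,0,0],[0,0,0,0,0,0],[0,0,0,0,0,0],[0,0,0,0,0,0]
,[0,0,0,0,0,0],[0,0,0,0,0,0],[0,0,0,0,0,0],[0,0,0,0,0,0]]'
cat > f.py <<'E'
from m import *
s=robot.get_state();R=np.array(s['orientation'])
print('F tool',R.T@s['ft_force'],'M tool',R.T@s['moment'],'mouth',np.array([[.8565,.5162],[-.5162,.8565]])@(np.array(s['eef_pos'])[:2]-[.654,.129]))
E
python3 f.py
```

```text
time_s: 35.45
eef_pos: [0.5608, 0.0746, 0.0139]
orientation: [[0.85, 0.526, -0.003], [0.526, -0.85, -0.001], [-0.003, -0.001, -1.0]]
ft_force: [-5.8, -5.3, -0.6]
gripper_width: 0.0114
gripper_force: 58.9
F tool [-7.7119  1.5003  0.633 ] M tool [-0.3147 -1.015   0.0778] mouth [-0.1079  0.0015]
```

Contact with the left-hand lip: −7.7 N along x, and the tray is pushed right. I'll back off, ease right, and try again.

```bash
python3 -m handwheel '[[-0.001,0,0,0,0,0],[-0.001,0,0,0,0,0],[0,0.0008,0,0,0,0],[0,0.0008,0,0,0,0],[0,0.0009,0,0,0,0],[0.0005,0,0,0,0,0],[0.0005,0,0,0,0,0],[0.0005,0,0,0,0,0],[0.0005,0,0,0,0,0],[0,0,0,0,0,0]]'; python3 f.py
```

```text
time_s: 36.7
eef_pos: [0.5635, 0.0732, 0.0141]
orientation: [[0.85, 0.526, 0.0], [0.526, -0.85, 0.0], [0.0, 0.0, -1.0]]
ft_force: [1.1, -0.5, -3.9]
gripper_width: 0.0114
gripper_force: 58.3
F tool [0.7261 0.9825 3.9014] M tool [ 0.0256 -0.245  -0.0021] mouth [-0.1064 -0.0011]
```

Free now. Advancing further.

```bash
python3 -m handwheel '[[0.0005,0,0,0,0,0],[0.0005,0,0,0,0,0],[0.0005,0,0,0,0,0],[0.0005,0,0,0,0,0],[0,0,0,0,0,0],[0,0,0,0,0,0],[0,0,0,0,0,0],[0,0,0,0,0,0],[0,0,0,0,0,0],[0,0,0,0,0,0]]'; python3 f.py
```

```text
time_s: 37.95
eef_pos: [0.5651, 0.0741, 0.0141]
orientation: [[0.85, 0.526, -0.0], [0.526, -0.85, 0.0], [-0.0, -0.0, -1.0]]
ft_force: [-0.2, -0.0, -4.3]
gripper_width: 0.0113
gripper_force: 58.3
F tool [-0.1892 -0.0713  4.3095] M tool [-0.0217 -0.2907 -0.0021] mouth [-0.1045 -0.0011]
```

```bash
python3 -m handwheel '[[0.0005,0,0,0,0,0],[0.0005,0,0,0,0,0],[0.0005,0,0,0,0,0],[0.0005,0,0,0,0,0],[0,0,0,0,0,0],[0,0,0,0,0,0],[0,0,0,0,0,0],[0,0,0,0,0,0],[0,0,0,0,0,0],[0,0,0,0,0,0]]'; python3 f.py
```

```text
time_s: 39.2
eef_pos: [0.5668, 0.0752, 0.0141]
orientation: [[0.85, 0.526, -0.0], [0.526, -0.85, 0.0], [-0.0, -0.0, -1.0]]
ft_force: [0.4, -0.6, -4.3]
gripper_width: 0.0115
gripper_force: 58.3
F tool [0.0212 0.7774 4.2688] M tool [-0.037  -0.2749 -0.023 ] mouth [-0.1024 -0.001 ]
```

```bash
python3 -m handwheel '[[0.0005,0,0,0,0,0],[0.0005,0,0,0,0,0],[0.0005,0,0,0,0,0],[0.0005,0,0,0,0,0],[0.0005,0,0,0,0,0],[0.0005,0,0,0,0,0],[0.0005,0.00005,0,0,0,0],[0.0005,0,0,0,0,0],[0,0,0,0,0,0],[0,0,0,0,0,0]]'; python3 f.py
```

```text
time_s: 40.45
eef_pos: [0.5702, 0.0773, 0.0141]
orientation: [[0.85, 0.526, 0.0], [0.526, -0.85, 0.0], [0.0, -0.0, -1.0]]
ft_force: [0.1, -0.4, -4.3]
gripper_width: 0.0112
gripper_force: 58.3
F tool [-0.0753  0.3655  4.3459] M tool [ 0.0093 -0.3376  0.0327] mouth [-0.0984 -0.0011]
```

```bash
python3 -m handwheel '[[0.0007,0,0,0,0,0],[0.0007,0,0,0,0,0],[0.0007,0,0,0,0,0],[0.0007,0,0,0,0,0],[0.0007,0.00005,0,0,0,0],[0.0007,0,0,0,0,0],[0.0007,0,0,0,0,0],[0.0007,0,0,0,0,0],[0,0,0,0,0,0],[0,0,0,0,0,0]]'; python3 f.py
```

```text
time_s: 41.7
eef_pos: [0.5751, 0.0802, 0.0141]
orientation: [[0.85, 0.526, 0.0], [0.526, -0.85, 0.0], [0.0, 0.0, -1.0]]
ft_force: [-0.2, -0.4, -3.6]
gripper_width: 0.0112
gripper_force: 58.3
F tool [-0.4078  0.2667  3.6076] M tool [ 0.0219 -0.32    0.038 ] mouth [-0.0928 -0.0011]
```

```bash
python3 -m handwheel '[[0.0008,0,0,0,0,0],[0.0008,0,0,0,0,0],[0.0008,0,0,0,0,0],[0.0008,0,0,0,0,0],[0.0008,0.00006,0,0,0,0],[0.0008,0,0,0,0,0],[0.0008,0,0,0,0,0],[0.0008,0,0,0,0,0],[0.0008,0,0,0,0,0],[0,0,0,0,0,0]]'; python3 f.py
```

```text
time_s: 42.95
eef_pos: [0.5812, 0.084, 0.0141]
orientation: [[0.85, 0.526, 0.0], [0.526, -0.85, 0.0], [0.0, 0.0, -1.0]]
ft_force: [0.9, 0.7, -3.6]
gripper_width: 0.0111
gripper_force: 58.3
F tool [ 1.1286 -0.1089  3.6488] M tool [ 0.0078 -0.3616 -0.0027] mouth [-0.0856 -0.001 ]
```

```bash
python3 -m handwheel '[[0.0009,0,0,0,0,0],[0.0009,0,0,0,0,0],[0.0009,0,0,0,0,0],[0.0009,0,0,0,0,0],[0.0009,0.00006,0,0,0,0],[0.0009,0,0,0,0,0],[0.0009,0,0,0,0,0],[0.0009,0,0,0,0,0],[0.0009,0,0,0,0,0],[0,0,0,0,0,0]]'; python3 f.py
```

```text
time_s: 44.2
eef_pos: [0.5882, 0.0882, 0.0141]
orientation: [[0.85, 0.526, 0.0], [0.526, -0.85, 0.0], [0.0, 0.0, -1.0]]
ft_force: [-0.1, -0.6, -4.5]
gripper_width: 0.0117
gripper_force: 58.3
F tool [-0.3643  0.4366  4.4897] M tool [ 0.0223 -0.3149 -0.031 ] mouth [-0.0774 -0.001 ]
```

```bash
python3 -m handwheel '[[0.0008,0,0,0,0,0],[0.0008,0,0,0,0,0],[0.0008,0,0,0,0,0],[0.0008,0,0,0,0,0],[0.0008,0.00006,0,0,0,0],[0.0008,0,0,0,0,0],[0.0008,0,0,0,0,0],[0.0008,0,0,0,0,0],[0.0008,0,0,0,0,0],[0,0,0,0,0,0]]'; python3 f.py
```

```text
time_s: 45.45
eef_pos: [0.5943, 0.0919, 0.0141]
orientation: [[0.85, 0.526, 0.0], [0.526, -0.85, 0.0], [0.0, -0.0, -1.0]]
ft_force: [-0.0, 0.4, -4.3]
gripper_width: 0.0111
gripper_force: 58.3
F tool [ 0.2298 -0.3743  4.3426] M tool [-0.051  -0.2979 -0.002 ] mouth [-0.0703 -0.0009]
```

```bash
python3 -m handwheel '[[0.0009,0,0,0,0,0],[0.0009,0,0,0,0,0],[0.0009,0,0,0,0,0],[0.0009,0,0,0,0,0],[0.0009,0.00006,0,0,0,0],[0.0009,0,0,0,0,0],[0.0009,0,0,0,0,0],[0.0009,0,0,0,0,0],[0.0009,0,0,0,0,0],[0,0,0,0,0,0]]'; python3 f.py
```

```text
time_s: 46.7
eef_pos: [0.6012, 0.0961, 0.0141]
orientation: [[0.85, 0.526, 0.0], [0.526, -0.85, 0.0], [0.0, 0.0, -1.0]]
ft_force: [-0.7, 0.5, -4.8]
gripper_width: 0.0111
gripper_force: 58.3
F tool [-0.3714 -0.7806  4.7511] M tool [ 0.0325 -0.2547 -0.013 ] mouth [-0.0621 -0.0009]
```

```bash
python3 -m handwheel '[[0.0009,0,0,0,0,0],[0.0009,0,0,0,0,0],[0.0009,0,0,0,0,0],[0.0009,0,0,0,0,0],[0.0009,0.00006,0,0,0,0],[0.0009,0,0,0,0,0],[0.0009,0,0,0,0,0],[0.0009,0,0,0,0,0],[0.0009,0,0,0,0,0],[0,0,0,0,0,0]]'; python3 f.py
```

```text
time_s: 47.95
eef_pos: [0.6082, 0.1004, 0.0141]
orientation: [[0.85, 0.526, 0.0], [0.526, -0.85, 0.0], [0.0, 0.0, -1.0]]
ft_force: [0.3, -0.2, -3.2]
gripper_width: 0.0112
gripper_force: 58.3
F tool [0.1013 0.3253 3.2316] M tool [-0.0241 -0.2756  0.0363] mouth [-0.054  -0.0009]
```

```bash
python3 -m handwheel '[[0.0009,0,0,0,0,0],[0.0009,0,0,0,0,0],[0.0009,0,0,0,0,0],[0.0009,0,0,0,0,0],[0.0009,0.00006,0,0,0,0],[0.0009,0,0,0,0,0],[0.0009,0,0,0,0,0],[0.0009,0,0,0,0,0],[0.0009,0,0,0,0,0],[0,0,0,0,0,0]]'; python3 f.py
```

```text
time_s: 49.2
eef_pos: [0.6151, 0.1046, 0.0141]
orientation: [[0.85, 0.526, 0.0], [0.526, -0.85, 0.0], [0.0, 0.0, -1.0]]
ft_force: [0.5, 0.0, -4.1]
gripper_width: 0.0114
gripper_force: 58.3
F tool [0.4298 0.2645 4.1387] M tool [ 0.049  -0.2497 -0.0245] mouth [-0.0459 -0.0009]
```

```bash
python3 -m handwheel '[[0.0006,0,0,0,0,0],[0.0006,0,0,0,0,0],[0.0006,0,0,0,0,0],[0.0006,0,0,0,0,0],[0.0006,0,0,0,0,0],[0.0005,0,0,0,0,0],[0,0,0,0,0,0],[0,0,0,0,0,0],[0,0,0,0,0,0],[0,0,0,0,0,0]]'; python3 f.py
```

```text
time_s: 50.45
eef_pos: [0.618, 0.1063, 0.0141]
orientation: [[0.85, 0.526, 0.0], [0.526, -0.85, 0.0], [0.0, 0.0, -1.0]]
ft_force: [0.5, 0.2, -4.5]
gripper_width: 0.0112
gripper_force: 58.3
F tool [0.4997 0.0501 4.5092] M tool [ 0.0263 -0.278   0.0342] mouth [-0.0425 -0.0008]
```

```bash
python3 -m handwheel '[[0.0006,0,0,0,0,0],[0.0006,0,0,0,0,0],[0.0006,0,0,0,0,0],[0.0006,0,0,0,0,0],[0,0,0,0,0,0],[0,0,0,0,0,0],[0,0,0,0,0,0],[0,0,0,0,0,0],[0,0,0,0,0,0],[0,0,0,0,0,0]]'; python3 f.py
```

```text
time_s: 51.7
eef_pos: [0.62, 0.1076, 0.0141]
orientation: [[0.85, 0.526, 0.0], [0.526, -0.85, 0.0], [0.0, 0.0, -1.0]]
ft_force: [-0.1, -0.1, -3.0]
gripper_width: 0.0114
gripper_force: 58.3
F tool [-0.158   0.0376  3.0428] M tool [ 0.0013 -0.2985 -0.0009] mouth [-0.0401 -0.0008]
```

```bash
python3 -m handwheel '[[0.0005,0,0,0,0,0],[0.0005,0,0,0,0,0],[0.0005,0,0,0,0,0],[0.0005,0,0,0,0,0],[0,0,0,0,0,0],[0,0,0,0,0,0],[0,0,0,0,0,0],[0,0,0,0,0,0],[0,0,0,0,0,0],[0,0,0,0,0,0]]'; python3 f.py
```

```text
time_s: 52.95
eef_pos: [0.6217, 0.1087, 0.0141]
orientation: [[0.85, 0.526, -0.0], [0.526, -0.85, -0.0], [-0.0, -0.0, -1.0]]
ft_force: [0.2, -0.3, -3.6]
gripper_width: 0.0116
gripper_force: 58.3
F tool [0.0391 0.3302 3.6139] M tool [ 0.0303 -0.2389  0.0507] mouth [-0.0382 -0.0007]
```

```bash
python3 -m handwheel '[[0.0005,0,0,0,0,0],[0.0005,0,0,0,0,0],[0.0005,0,0,0,0,0],[0.0005,0,0,0,0,0],[0,0,0,0,0,0],[0,0,0,0,0,0],[0,0,0,0,0,0],[0,0,0,0,0,0],[0,0,0,0,0,0],[0,0,0,0,0,0]]'; python3 f.py
```

```text
time_s: 54.2
eef_pos: [0.6227, 0.1095, 0.0139]
orientation: [[0.85, 0.526, -0.001], [0.526, -0.85, -0.0], [-0.001, -0.001, -1.0]]
ft_force: [-5.1, -1.5, -0.5]
gripper_width: 0.0115
gripper_force: 58.6
F tool [-5.076  -1.3971  0.5498] M tool [ 0.0675 -0.8507  0.05  ] mouth [-0.0369 -0.0005]
```

Contact at −36.9 mm, where the stop should be. One slight extra push to seat the tray, set it down, release, and lift clear.

```bash
python3 -m handwheel '[[0.0004,0,0,0,0,0],[0.0004,0,0,0,0,0],[0,0,0.0003,0,0,0],[0,0,0.0003,0,0,0],[0,0,0,0,0,0],[0,0,0,0,0,0],[0,0,0,0,0,0],[0,0,0,0,0,0],[0,0,0,0,0,0],[0,0,0,0,0,0]]'; python3 f.py
```

```text
time_s: 55.45
eef_pos: [0.6225, 0.1097, 0.0135]
orientation: [[0.85, 0.526, -0.003], [0.526, -0.85, -0.001], [-0.003, -0.001, -1.0]]
ft_force: [-8.8, -3.7, 3.4]
gripper_width: 0.0116
gripper_force: 59.6
F tool [-9.4238 -1.5346 -3.3363] M tool [ 0.1496 -1.1554  0.0974] mouth [-0.0369 -0.0003]
```

```bash
python3 -m handwheel '[[0,0,0,0,0,0],[0,0,0,0,0,0],[0,0,0,0,0,0],[0,0,0,0,0,0],[0,0,-0.002,0,0,0],[0,0,-0.01,0,0,0],[0,0,-0.025,0,0,0],[0,0,-0.04,0,0,0],[0,0,-0.05,0,0,0],[0,0,-0.05,0,0,0]]' 0.45; python3 -m handwheel '[[-0.06,0,-0.04,0,0,0],[-0.06,0,-0.04,0,0,0],[-0.05,0,0,0,0,0],[0,0,0,0,0,0],[0,0,0,0,0,0],[0,0,0,0,0,0],[0,0,0,0,0,0],[0,0,0,0,0,0],[0,0,0,0,0,0],[0,0,0,0,0,0]]'
python3 - <<'E'
from m import *
s=robot.get_state();p=robot.read_camera('wrist'); cv2.imwrite('pics/w6.png',p['frame'])
print(s['time_s'],[np.round(proj(p,np.array([.654,.129,0])+d*np.array([.8565,.5162,0])+[0,0,z],s)) for d,z in((-.037,.05),(0,.0),(0,.06))])
E
```

```text
time_s: 56.7
eef_pos: [0.6239, 0.1101, 0.1927]
orientation: [[0.85, 0.526, 0.0], [0.526, -0.85, 0.0], [0.0, 0.0, -1.0]]
ft_force: [0.2, 0.4, 0.1]
gripper_width: 0.0382
gripper_force: 0.0
time_s: 57.95
eef_pos: [0.4932, 0.0291, 0.2597]
orientation: [[0.85, 0.526, -0.0], [0.526, -0.85, 0.0], [-0.0, -0.0, -1.0]]
ft_force: [0.4, -0.5, -0.4]
gripper_width: 0.0387
gripper_force: 0.0
57.95 [array([322.,  44.]), array([322.,  15.]), array([322.,  -7.])]
```

View pics/w6.png

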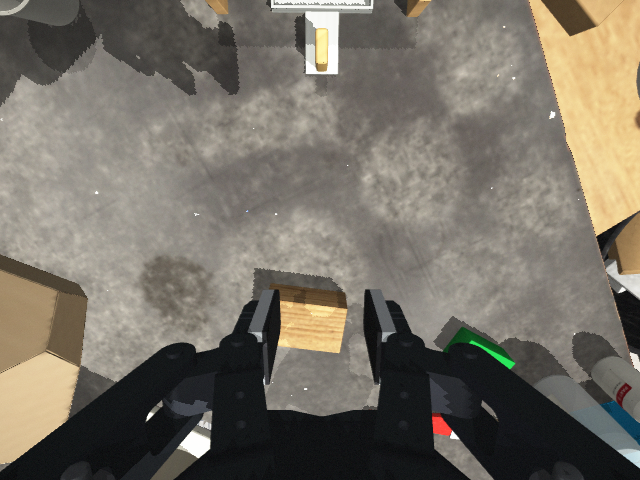

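The fin top is at (322,45), against a prediction of (322,44) for the tray home. The rear wall is just inside the mouth, and the tray didn't move on release. Handing in.

```bash
python3 -c "
from rig import robot
print(robot.close_job())"
```

```text
the job is handed in; nothing more can be done
None
```

The job is handed in at about 58 s: the small pine offcut lay flat in the tray, and the tray is home against its stop with the fin towards the robot; the highest contact force I read was about 10 N.

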